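Walk the die block round onto the fence

ROBOT

A 6-joint arm with a two-finger parallel gripper is mounted at the origin on a cart in front of the work surface, level with it; the furniture and walls round the work are solid. World frame = base frame: x ahead of the robot, y to its left, z up, the work surface at z = 0. Lengths are in mm, angles in rad, forces in N, time in s.
With the tool pointing down it reaches from about 375 to 900 mm from the base axis. Payload 3.1 kg.
Tool frame: the origin (TCP) lies midway between the tips of the shut fingers; the grasp point (between the pads) lies 19 mm behind it; z points along the fingers, y is the direction in which the jaws open and shut (so a half turn about z gives the same grasp; the last joint's range is limited). The gripper opens to 85 mm and grips with 20 to 120 N. Pads are 22 mm wide; open, the fingers measure 114 mm over their backs; the gripper's body (76 mm by 85 mm) begins 54 mm behind the grasp point. The pads swing forward as they close: fully open they stand 13 mm farther back than shut.
Start: joints at [1.101, 0.527, 1.433, -0, 1.181, -0.178], TCP at [179.158, 598.748, 231.31] pointing down, gripper open.
Joint ranges: [-3.08, 3.08], [-0.75, 2.2], [0.22, 2.44], [-1.43, 4.57], [0, 2.65], [-2.85, 2.85]. Speed limits (rad/s): [2.79, 2.79, 3.14, 3.14, 3.14, 3.14].

INTERFACE

Orientations are given as a unit quaternion [x, y, z, w].
In Python, from station import readout, cams, job_done gives the robot as it stands.
- The arm moves only by the shell command python3 -m jog 'ROWS'. ROWS is JSON, a list of rows, each an object with "xyz": the shift along the tool's x, y, z in units of 120 mm (1.0 is 120 mm), a list of three; "spin": the turn about the tool's z in units of 360 degrees (1.0 is 360 degrees); "jaw": the opening, from -1 (shut) to 1 (fully open). A call has 1 to 8 rows; each row is the pose to reach, as a shift and turn from the pose commanded when the call began, along the tool's axes at that moment, turning the shorter way round; what a row does not reach only later rows make up. A row lasts 1/10 s, in which the tool goes at most 50 mm and 8.59 degrees, less where a joint would pass 70% of its speed; a pose out of reach is approached as far as the arm can. A call with a number of a shift or a turn outside -1 to 1 is refused whole. A call with a gripper value outside its range is refused whole. The fingers move at their own pace and stop on an object; the grip force is fixed at half the most. Time passes only in rows, so rows that repeat a pose let the fingers close. It gives the time, the measured TCP pose, the force and the opening at its end, in the units of the state.
- readout.read_state(): the state, without advancing time (a new reading comes with each control period).
- cams.snapshot(name): name is "scene" or "top" or "wrist"; returns a dict with "img" (480x640x3 uint8, red, green, blue), "intrinsics" (3x3 intrinsics, pixels), "rvec" (rotation vector, rad) and "tvec" (3), from world to camera coordinates, as OpenCV has them; the wrist camera has in their place "hand_eye" (4x4, takes a point from camera to tool coordinates, whose origin is the TCP and whose axes are the flange's). Camera axes: x right, y down, z forward; pixel columns grow to the right and rows downward; lengths in mm; the calibration is good to about 2 mm. The wrist camera is an equidistant fisheye: a pixel r from the principal point sees the ray r / f radians off the axis. A picture is of the moment at which its call begins: read the wrist's pose just before it. There is no depth.
- job_done(): hands the job in, once; it reports no verdict.
The state is a dict: "clock": time; "joint_pos": joint angles; "joint_velocities": joint speeds; "joint_torque": joint torques, N m; "ee_pos": TCP position; "eef_rot": TCP orientation; "force": force on the tool from outside, world axes, zero at the start; "torque": the same for the moment, N m; "gripper_width": finger opening in mm.
Only numpy, scipy, OpenCV 4.12 (cv2) and the standard library are available. Lean on these libraries where they do the work, as an engineer would, in place of code of your own. Each camera call takes 0.05 s, during which the arm holds its last target.

TASK

The aluminium die block stands askew in front of the steel fence: push it round with the fingertips until one of its two long bare faces (either will do; the short ends are blue) lies flat against the fence, with no part of that face past the fence's ends. Turn it roughly square before it gets to the fence, so that no corner is driven into the fence. Only push it, never lift or tip it, leave the carton, bolt and brass tee alone, and finish with the arm clear.

Things in the scene. Friction and masses are not known exactly. Their poses are not given: they have to be found in the camera images.
- die_block: loose aluminium block, 0.6 to 1 kg, 88 (x) x 120 (y) x 40 mm high, dark steel insert in its top. Origin at the centre of its underside, z up. The long bare faces look along +x and -x, the short blue ends along +y and -y. It slides when pushed at a side with 4 to 15 N; pushed near one end of a face, it turns about a point some 35 to 50 mm beyond its centre from the push
- fence: fixed steel fence on the worktop: an upright plate 280 mm long, 45 mm high and 12 mm thick on a foot 50 mm deep behind it. Origin on the front (working) face at mid-length, at worktop level. The front face is the plane x = 0 of this frame and looks along its -x (towards the robot); y runs along the fence, whose ends are at y = -140 and +140 mm
- relay_box: small dark carton, 50 x 60 x 70 mm high, standing left of the work; origin at the centre of its underside; to be left alone
- coach_bolt: steel hex bolt with a nut, 19 x 86 x 16 mm, lying left of the work; origin at the centre of its underside; to be left alone
- brass_tee: brass tee fitting, 38 x 49 x 23 mm, lying right of the work; origin at the centre of its underside; to be left alone

How it is judged:
By the outcome, as a careful person would: the job done as asked, in the order asked, and still so for the second after the job is handed in, with the robot touching nothing.
It also fails if it takes over 72 s, if anything falls off the work surface, if the arm or the gripper's body presses on something with over 40 N, if the wrist force passes 120 N, or if a joint passes its speed limit or range.

## Working session

There is one attempt and no reset: what is moved stays moved. The work goes in short steps, Python scripts to look and compute and a shell command to move; the robot and the scene stay as the last step left them, time stands still between calls to the robot, and variables do not carry over. Pictures are saved under pics/ and viewed, and the job is handed in when it is done.

```bash
ls; mkdir -p pics
python3 - <<'E'
from station import readout, cams
import cv2
print(readout.read_state())
for n in ("top","scene"):
    s=cams.snapshot(n); cv2.imwrite(f"pics/{n}0.png",s["img"][:,:,::-1]); print(n,s["intrinsics"],s["rvec"],s["tvec"])
E
```

```text
pics
{'clock': 0.0, 'joint_pos': array([ 1.10150246e+00,  5.28493179e-01,  1.43389924e+00,  3.22469655e-05,
        1.18138756e+00, -1.78485483e-01]), 'joint_velocities': array([ 0.00072345, -0.00283078,  0.00080781,  0.00118042, -0.00242098,
        0.00035959]), 'joint_torque': array([ 7.66469766e-04, -4.42358816e+01, -1.78026563e+01, -1.56487649e-04,
        8.10240948e-03, -1.23237271e-06]), 'ee_pos': array([178.83218282, 598.12747911, 230.31799139]), 'eef_rot': array([ 1.44898355e-01,  9.89445941e-01, -1.03205505e-03, -3.62200519e-04]), 'force': array([ 0.30394289, -0.2870696 ,  0.48667513]), 'torque': array([ 0.01803144,  0.03836689, -0.02537099]), 'gripper_width': 85.36124797961602}
top [[497.61927656   0.         314.5901612 ]
 [  0.         497.61927656 243.09216168]
 [  0.           0.           1.        ]] [ 2.28884365 -1.9101861   0.19526582] [-15.70465    566.06523646 873.0258669 ]
scene [[500.45478465   0.         322.02798853]
 [  0.         500.45478465 238.17745037]
 [  0.           0.           1.        ]] [ 2.1109577  -0.59535405  0.28659661] [-466.67969691  246.11798722  727.9147501 ]
```

View pics/top0.png

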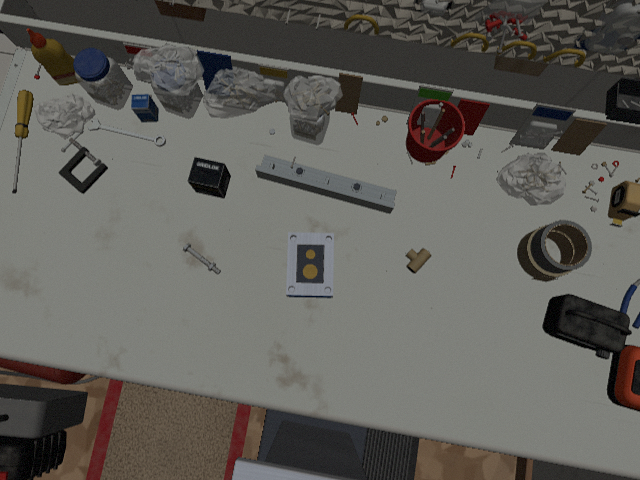

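View pics/scene0.png

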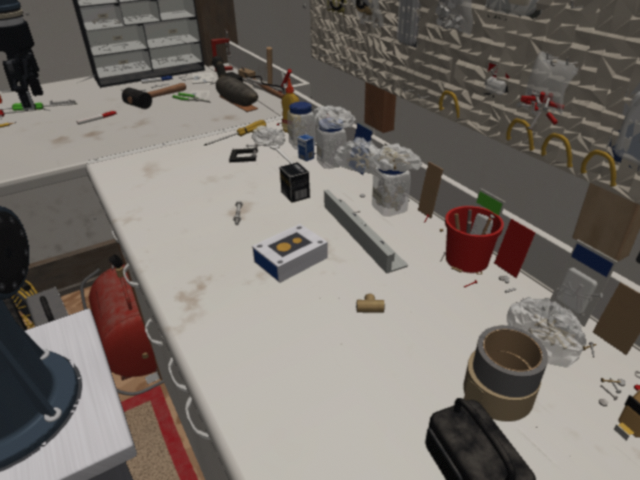

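Top view: block at about (310,265), its short ends at image top and bottom; fence from (258,165) to (395,200); carton (210,177), bolt (202,258), tee (418,260). I'll measure these next.

```bash
cat > h.py <<'E'
import numpy as np, cv2
from station import readout, cams
def ray(s,px,z):
    R=cv2.Rodrigues(np.array(s["rvec"]))[0]; t=np.array(s["tvec"]).reshape(3); K=np.array(s["intrinsics"])
    px=np.atleast_2d(np.array(px,float)); d=np.c_[px,np.ones(len(px))]@np.linalg.inv(K).T@R
    c=-R.T@t
    return c+d*((z-c[2])/d[:,2])[:,None]
def proj(s,p):
    return cv2.projectPoints(np.atleast_2d(np.array(p,float)),np.array(s["rvec"]),np.array(s["tvec"]),np.array(s["intrinsics"]),None)[0][:,0]
E
python3 - <<'E'
from h import *
s=cams.snapshot("top"); im=s["img"][:,:,::-1]
cv2.imwrite("pics/top1.png",cv2.resize(im[140:320,180:440],None,fx=3,fy=3,interpolation=cv2.INTER_CUBIC))
R=cv2.Rodrigues(s["rvec"])[0];print("cam",-R.T@s["tvec"])
E
```

```text
cam [375.87516942  53.78533228 968.85274798]
```

View pics/top1.png

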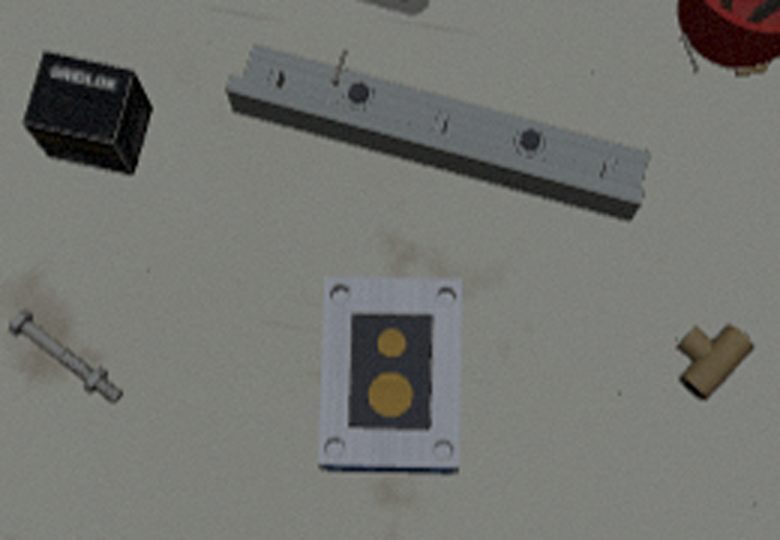

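Run:
```python
from h import *
s=cams.snapshot("top")
f=lambda c:np.array(c)/3+[180-1/3,140-1/3]
b=ray(s,f([(324,278),(462,279),(458,467),(319,466)]),40)
print("block",b.round(1),b.mean(0), [np.linalg.norm(b[i]-b[(i+1)%4]) for i in range(4)])
d=(b[0]+b[1]-b[2]-b[3]); print("long ang",np.degrees(np.arctan2(d[1],d[0])))
for z,p in((45,[(229,93),(632,208)]),(0,[(231,110),(630,220)])):
    q=ray(s,f(p),z); d=q[1]-q[0]; print("fence",q.round(1),q.mean(0),np.linalg.norm(d),np.degrees(np.arctan2(d[1],d[0])))
print("tee",ray(s,f([(682,345),(750,335),(705,395),(697,328)]),10).round())
print("bolt",ray(s,f([(12,320),(120,392)]),8).round())
print("carton",ray(s,f([(28,122),(133,170),(150,108)]),0).round(), ray(s,f([(28,122),(133,170),(150,108)]),70).round())
```

```text
block [[574.7 140.9  40. ]
 [589.8  54.2  40. ]
 [471.3  36.1  40. ]
 [456.5 121.2  40. ]] [523.06994416  88.08553831  40.        ] [np.float64(88.02971166071126), np.float64(119.88267224395095), np.float64(86.42882247297115), np.float64(119.86338227596553)]
long ang 9.050229706742567
fence [[683.8 224.6  45. ]
 [654.1 -45.1  45. ]] [668.96729582  89.79120421  45.        ] 271.30983005304404 -96.27764850945397
fence [[687.1 229.2   0. ]
 [659.2 -49.8   0. ]] [673.15560005  89.68543243   0.        ] 280.33065586690094 -95.71379732250101
tee [[ 579.  -95.   10.]
 [ 593. -137.   10.]
 [ 549. -114.   10.]
 [ 592. -103.   10.]]
bolt [[517. 340.   8.]
 [483. 260.   8.]]
carton [[654. 363.   0.]
 [634. 286.   0.]
 [679. 284.   0.]] [[634. 341.  70.]
 [615. 269.  70.]
 [657. 267.  70.]]
```

```bash
python3 -m jog '[{"xyz":[0,0,0],"spin":-0.015,"jaw":-1},{"xyz":[0,0,0],"spin":-0.0303,"jaw":-1},{"xyz":[0,0,0],"spin":-0.0303,"jaw":-1}]'
python3 -m jog '[{"xyz":[-0.23,-0.28,0],"spin":0,"jaw":-1},{"xyz":[-0.46,-0.56,0],"spin":0,"jaw":-1},{"xyz":[-0.68,-0.85,0],"spin":0,"jaw":-1}]'
python3 -m jog '[{"xyz":[-0.23,-0.28,0],"spin":0,"jaw":-1},{"xyz":[-0.46,-0.56,0],"spin":0,"jaw":-1},{"xyz":[-0.68,-0.85,0],"spin":0,"jaw":-1}]'
python3 -m jog '[{"xyz":[-0.23,-0.28,0],"spin":0,"jaw":-1},{"xyz":[-0.46,-0.56,0],"spin":0,"jaw":-1},{"xyz":[-0.68,-0.85,0],"spin":0,"jaw":-1}]'
python3 -m jog '[{"xyz":[-0.23,-0.28,0],"spin":0,"jaw":-1},{"xyz":[-0.46,-0.56,0],"spin":0,"jaw":-1},{"xyz":[-0.68,-0.85,0],"spin":0,"jaw":-1},{"xyz":[-0.68,-0.85,0],"spin":0,"jaw":-1}]'
```

```text
clock: 0.5
ee_pos: [179.1, 598.6, 231.0]
eef_rot: [0.05, 0.999, -0.0, -0.0]
force: [0.8, 0.3, -0.4]
gripper_width: 44.3
clock: 0.8
ee_pos: [250.6, 488.1, 231.2]
eef_rot: [0.051, 0.999, 0.0, 0.0]
force: [1.0, 0.6, -0.1]
gripper_width: 0.3
clock: 1.1
ee_pos: [322.0, 378.1, 231.4]
eef_rot: [0.051, 0.999, 0.0, 0.0]
force: [0.6, 0.7, 0.2]
gripper_width: -0.1
clock: 1.4
ee_pos: [393.0, 268.3, 231.5]
eef_rot: [0.051, 0.999, 0.0, 0.0]
force: [0.4, -0.1, -0.6]
gripper_width: -0.1
clock: 1.8
ee_pos: [466.8, 156.1, 231.7]
eef_rot: [0.054, 0.999, -0.001, 0.002]
force: [-0.1, 0.8, -0.2]
gripper_width: 0.1
```

```bash
python3 -m jog '[{"xyz":[0.02,0,0.4],"spin":0,"jaw":-1},{"xyz":[0.05,0,0.8],"spin":0,"jaw":-1},{"xyz":[0.05,0,1.0],"spin":0,"jaw":-1}]'
python3 -m jog '[{"xyz":[0,0,0.3],"spin":0,"jaw":-1},{"xyz":[0,0,0.55],"spin":0,"jaw":-1},{"xyz":[0,0,0.7],"spin":0,"jaw":-1},{"xyz":[0,0,0.81],"spin":0,"jaw":-1},{"xyz":[0,0,0.81],"spin":0,"jaw":-1}]'
python3 - <<'E'
from h import *
s=cams.snapshot("top"); im=s["img"][:,:,::-1]
cv2.imwrite("pics/top2.png",cv2.resize(im[140:320,180:440],None,fx=3,fy=3,interpolation=cv2.INTER_CUBIC))
E
```

```text
clock: 2.1
ee_pos: [454.0, 160.8, 108.6]
eef_rot: [0.051, 0.999, -0.0, -0.003]
force: [-0.1, -0.6, 0.8]
gripper_width: -0.1
clock: 2.6
ee_pos: [455.6, 161.1, 12.6]
eef_rot: [0.051, 0.999, -0.0, -0.002]
force: [0.3, 0.7, 0.4]
gripper_width: -0.1
```

View pics/top2.png

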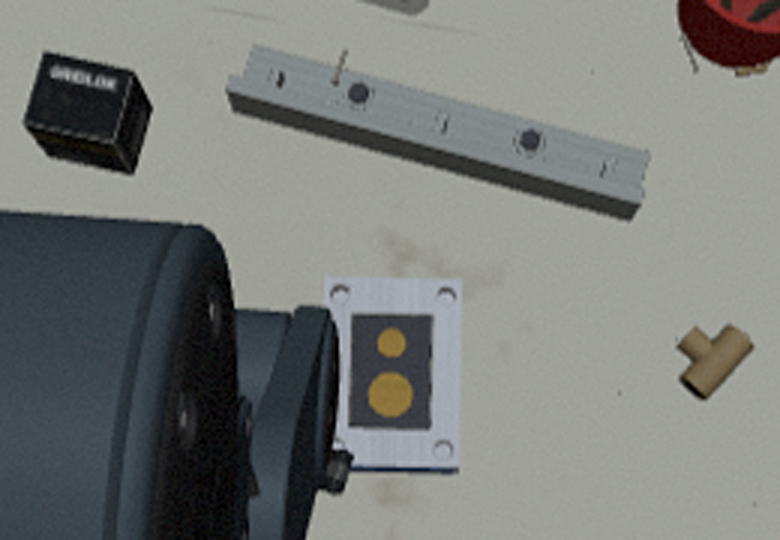

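```bash
cat > wp.py <<'E'
from h import *
def wps(c,ang,ths,uc=-48,cor=42,hx=11,hy=14.5,fa=84.2,sgn=1):
    # tool yaw fixed at fence; returns tool positions
    a=np.radians(ang);u=np.array([np.cos(a),np.sin(a)]);v=np.array([-u[1],u[0]])
    P=np.array(c)+cor*u
    f=np.radians(fa);fy=np.array([np.cos(f),np.sin(f)]);fx=np.array([fy[1],-fy[0]])
    st=readout.read_state();p0=st["ee_pos"][:2];print(st["ee_pos"])
    for th in ths:
        t=np.radians(th);R=np.array([[np.cos(t),-np.sin(t)],[np.sin(t),np.cos(t)]])
        uu=R@u;vv=R@v
        h=hx*abs(vv@fx)+hy*abs(vv@fy)
        q=P+uu*(uc-cor)+vv*(44+h)
        d=q-p0
        print(th,q.round(1),"c",(P-cor*uu).round(1),"xyz/120",round(-(d@fx)/120,3),round(d@fy/120,3))
E
python3 - <<'E'
from wp import *
wps((523,88),9.05,[0,5,10,15,20,25,30,35,40])
E
```

```text
[456.27983089 161.11562033  13.50428211]
0 [466.  140.5] c [523.  88.] xyz/120 -0.098 -0.162
5 [462.3 132.3] c [523.7  84.4] xyz/120 -0.074 -0.234
10 [459.2 123.6] c [524.8  80.9] xyz/120 -0.056 -0.308
15 [457.  114.6] c [526.1  77.5] xyz/120 -0.045 -0.385
20 [455.6 105.3] c [527.8  74.2] xyz/120 -0.041 -0.464
25 [455.1  95.7] c [529.7  71.1] xyz/120 -0.045 -0.543
30 [455.5  86.1] c [531.9  68.1] xyz/120 -0.057 -0.623
35 [456.9  76.4] c [534.3  65.4] xyz/120 -0.076 -0.702
40 [459.2  66.8] c [537.   62.9] xyz/120 -0.103 -0.779
```

```bash
python3 -m jog '[{"xyz":[-0.1,-0.08,0],"spin":0,"jaw":-1},{"xyz":[-0.1,-0.14,0],"spin":0,"jaw":-1},{"xyz":[-0.09,-0.2,0],"spin":0,"jaw":-1},{"xyz":[-0.07,-0.25,0],"spin":0,"jaw":-1},{"xyz":[-0.06,-0.31,0],"spin":0,"jaw":-1},{"xyz":[-0.05,-0.36,0],"spin":0,"jaw":-1},{"xyz":[-0.045,-0.42,0],"spin":0,"jaw":-1},{"xyz":[-0.04,-0.46,0],"spin":0,"jaw":-1}]'
python3 - <<'E'
from h import *
s=cams.snapshot("top"); im=s["img"][:,:,::-1]
cv2.imwrite("pics/top3.png",cv2.resize(im[140:320,180:440],None,fx=3,fy=3,interpolation=cv2.INTER_CUBIC))
E
```

```text
clock: 3.45
ee_pos: [455.3, 104.8, 14.2]
eef_rot: [0.05, 0.999, 0.0, -0.001]
force: [0.3, 4.1, 2.0]
gripper_width: 0.0
```

View pics/top3.png

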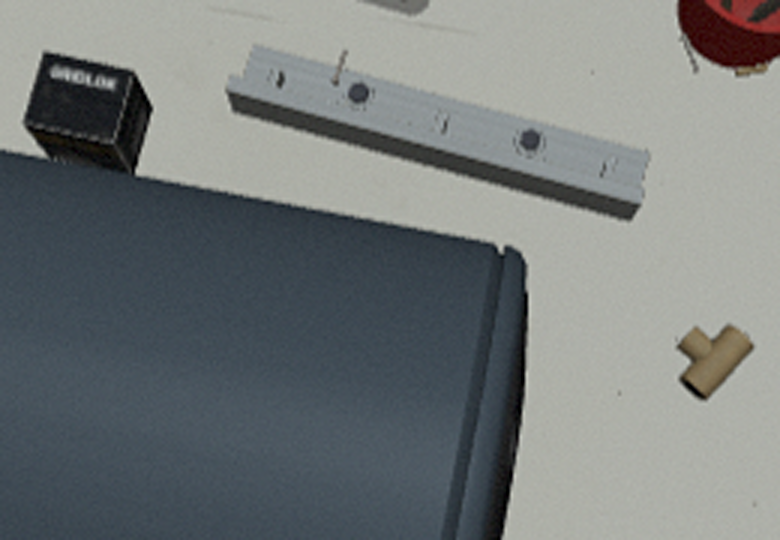

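The arm now hides the block in the top view, so I'll use the scene and wrist cameras.

Run:
```python
from h import *
s=cams.snapshot("scene"); im=s["img"][:,:,::-1]
cv2.imwrite("pics/sc3.png",cv2.resize(im[150:340,180:440],None,fx=3,fy=3,interpolation=cv2.INTER_CUBIC))
s=cams.snapshot("wrist");cv2.imwrite("pics/w3.png",s["img"][:,:,::-1]);print(s["intrinsics"],s["hand_eye"])
```

```text
[[371.64829954   0.         314.94118767]
 [  0.         371.64829954 237.73667081]
 [  0.           0.           1.        ]] [[ 3.05730274e-04 -9.65528793e-01 -2.60296095e-01  6.70510615e+01]
 [ 9.99999619e-01  5.08115540e-04 -7.10229734e-04 -1.02593840e+00]
 [ 8.18007748e-04 -2.60295778e-01  9.65528580e-01 -1.42286585e+02]
 [ 0.00000000e+00  0.00000000e+00  0.00000000e+00  1.00000000e+00]]
```

View pics/sc3.png

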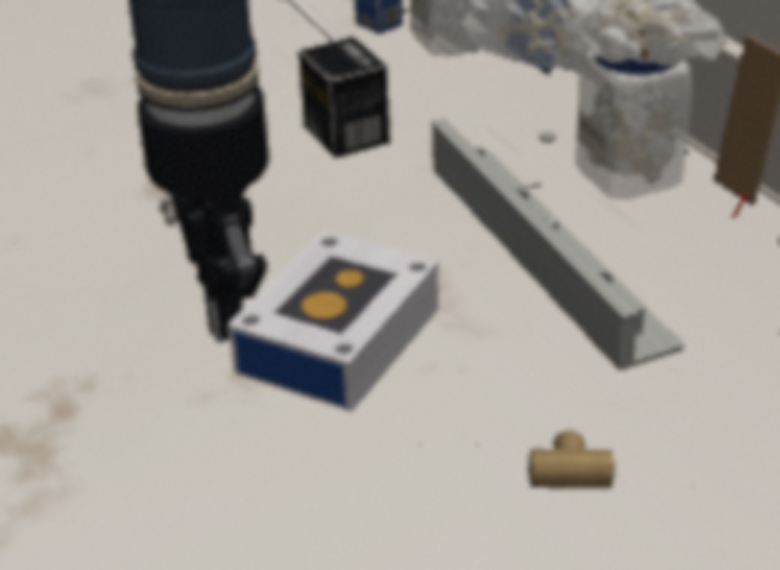

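View pics/w3.png

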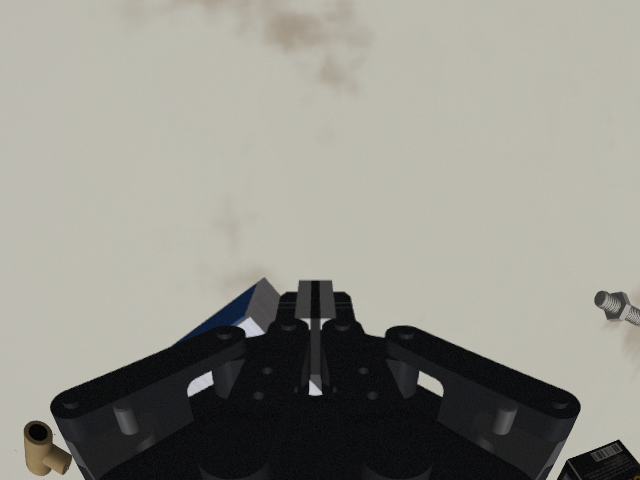

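Scene view: the block has turned, with top corners at crop pixels (232,325), (348,362), (438,262) and (330,238).

```bash
cat >> h.py <<'E'
def meas(s,crop,off,z=40):
    """corners in order: A,B blue near end; C,D far end; A-D is pushed long face"""
    b=ray(s,np.array(crop)/3+np.array(off)-1/3,z)[:,:2]
    c=b.mean(0); d=b[2]+b[3]-b[0]-b[1]; ang=np.degrees(np.arctan2(d[1],d[0]))
    print("c",c.round(1),"ang",ang.round(1),"sides",[np.linalg.norm(b[i]-b[(i+1)%4]).round(1) for i in range(4)])
    fn=np.array([np.sin(np.radians(84.2)),-np.cos(np.radians(84.2))]); fy=np.array([-fn[1],fn[0]])
    O=np.array([671,89.7]); print("corners fence",np.c_[(b-O)@fn,(b-O)@fy].round(1).tolist(), "c", ((c-O)@fn).round(1),((c-O)@fy).round(1))
    return c,ang
E
python3 - <<'E'
from wp import *
s=cams.snapshot("scene")
c,a=meas(s,[(232,325),(348,362),(438,262),(330,238)],(180,150))
wps(c,a,[0,5,10,15,20,25,30,35,40])
E
```

```text
c [521.2  72. ] ang 30.1 sides [np.float64(84.5), np.float64(119.1), np.float64(79.8), np.float64(112.4)]
corners fence [[-219.7, -33.1], [-168.6, -100.3], [-73.6, -28.4], [-127.2, 30.7]] c -147.3 -32.8
[455.55786331 104.80862495  13.92165226]
0 [448.5 101.7] c [521.2  72. ] xyz/120 0.056 -0.032
5 [448.2  92.2] c [523.2  68.9] xyz/120 0.051 -0.111
10 [448.8  82.5] c [525.4  66. ] xyz/120 0.038 -0.191
15 [450.3  72.8] c [527.9  63.3] xyz/120 0.017 -0.269
20 [452.8  63.3] c [530.6  60.8] xyz/120 -0.012 -0.347
25 [456.3  53.9] c [533.5  58.6] xyz/120 -0.049 -0.421
30 [460.7  44.9] c [536.6  56.6] xyz/120 -0.093 -0.492
35 [466.   36.3] c [539.8  54.9] xyz/120 -0.144 -0.559
40 [472.1  28.2] c [543.2  53.5] xyz/120 -0.202 -0.621
```

```bash
python3 -m jog '[{"xyz":[0,-0.04,0],"spin":0,"jaw":-1},{"xyz":[0,-0.08,0],"spin":0,"jaw":-1},{"xyz":[-0.01,-0.12,0],"spin":0,"jaw":-1},{"xyz":[-0.015,-0.16,0],"spin":0,"jaw":-1},{"xyz":[-0.025,-0.2,0],"spin":0,"jaw":-1},{"xyz":[-0.035,-0.24,0],"spin":0,"jaw":-1},{"xyz":[-0.05,-0.28,0],"spin":0,"jaw":-1},{"xyz":[-0.06,-0.31,0],"spin":0,"jaw":-1}]'
python3 - <<'E'
from h import *
s=cams.snapshot("scene"); im=s["img"][:,:,::-1]
cv2.imwrite("pics/sc4.png",cv2.resize(im[150:340,180:440],None,fx=3,fy=3,interpolation=cv2.INTER_CUBIC))
E
```

```text
clock: 4.45
ee_pos: [459.5, 67.0, 14.0]
eef_rot: [0.05, 0.999, -0.0, -0.0]
force: [-1.5, 2.0, -0.7]
gripper_width: 0.1
```

View pics/sc4.png

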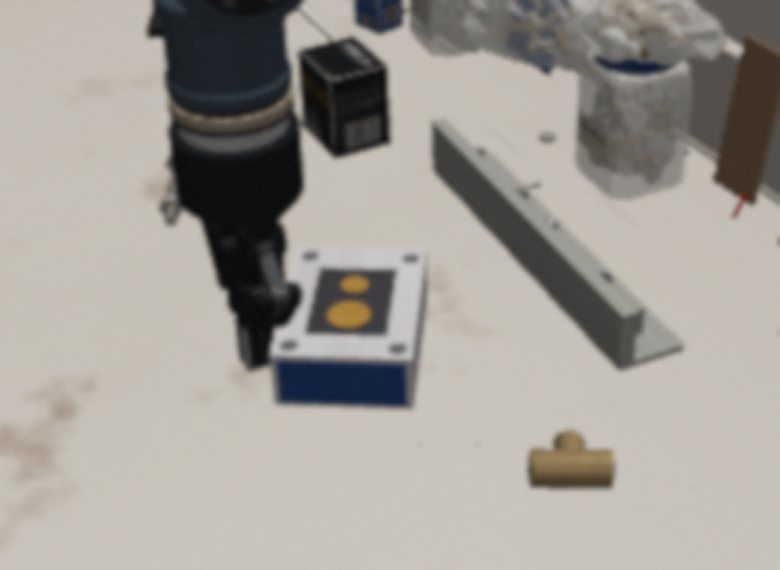

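The block has turned further; corners near (272,357), (414,360), (427,252) and (298,248).

Run:
```python
from wp import *
s=cams.snapshot("scene")
c,a=meas(s,[(272,357),(414,360),(428,252),(297,248)],(180,150))
wps(c,a,[0,5,10,15,20,25,30,35,40],uc=-45)
```

```text
c [525.6  60. ] ang 55.3 sides [np.float64(87.1), np.float64(116.7), np.float64(89.0), np.float64(118.8)]
corners fence [[-208.4, -75.0], [-131.8, -116.5], [-74.5, -14.8], [-151.8, 29.4]] c -141.6 -44.2
[459.89436175  66.80861035  14.08520213]
0 [450.2  57.6] c [525.6  60. ] xyz/120 0.073 -0.085
5 [454.4  48.7] c [528.7  58.1] xyz/120 0.03 -0.155
10 [459.5  40.3] c [532.   56.4] xyz/120 -0.019 -0.22
15 [465.5  32.3] c [535.4  55. ] xyz/120 -0.075 -0.281
20 [472.2  24.9] c [538.9  53.9] xyz/120 -0.137 -0.337
25 [479.7  18.3] c [542.5  53.2] xyz/120 -0.205 -0.386
30 [487.3  12.4] c [546.1  52.7] xyz/120 -0.273 -0.428
35 [493.5   7.3] c [549.8  52.6] xyz/120 -0.329 -0.465
40 [500.2   2.6] c [553.4  52.7] xyz/120 -0.389 -0.498
```

```bash
python3 -m jog '[{"xyz":[0.07,0,0],"spin":0,"jaw":-1},{"xyz":[0.075,-0.085,0],"spin":0,"jaw":-1},{"xyz":[0.03,-0.155,0],"spin":0,"jaw":-1},{"xyz":[0.005,-0.19,0],"spin":0,"jaw":-1},{"xyz":[-0.02,-0.22,0],"spin":0,"jaw":-1},{"xyz":[-0.05,-0.25,0],"spin":0,"jaw":-1},{"xyz":[-0.08,-0.28,0],"spin":0,"jaw":-1},{"xyz":[-0.11,-0.31,0],"spin":0,"jaw":-1}]'
python3 -m jog '[{"xyz":[-0.03,-0.03,0],"spin":0,"jaw":-1},{"xyz":[-0.06,-0.05,0],"spin":0,"jaw":-1},{"xyz":[-0.06,-0.05,0],"spin":0,"jaw":-1}]'
python3 - <<'E'
from h import *
s=cams.snapshot("scene"); im=s["img"][:,:,::-1]
cv2.imwrite("pics/sc5.png",cv2.resize(im[150:340,180:440],None,fx=3,fy=3,interpolation=cv2.INTER_CUBIC))
E
```

```text
clock: 5.35
ee_pos: [466.5, 29.5, 14.1]
eef_rot: [0.05, 0.999, 0.0, -0.003]
force: [-5.7, 3.8, 3.8]
gripper_width: -0.3
clock: 5.65
ee_pos: [473.6, 22.3, 14.1]
eef_rot: [0.05, 0.999, 0.0, -0.003]
force: [-5.2, -0.2, 5.7]
gripper_width: -0.1
```

View pics/sc5.png

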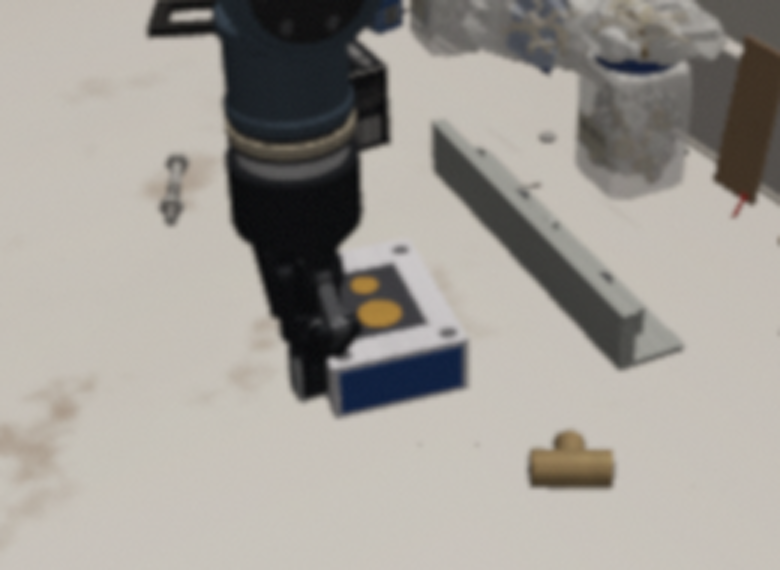

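Block now nearly square: corners (330,368), (467,340) and (412,243); the fourth is hidden.

```bash
cat >> h.py <<'E'
def meas3(s,crop,off,z=40):
    b=ray(s,np.array(crop)/3+np.array(off)-1/3,z)[:,:2]; A,B,C=b
    c=(A+C)/2; d=C-B; e=B-A
    fn=np.array([np.sin(np.radians(84.2)),-np.cos(np.radians(84.2))]); fy=np.array([-fn[1],fn[0]])
    O=np.array([671,89.7])
    print("c",c.round(1),"ang long",np.degrees(np.arctan2(d[1],d[0])).round(1),"from short",(90+np.degrees(np.arctan2(e[1],e[0]))).round(1),"sides",np.linalg.norm(e).round(1),np.linalg.norm(d).round(1))
    print("fence c",((c-O)@fn).round(1),((c-O)@fy).round(1)); t=readout.read_state()["ee_pos"][:2]-O; print("tool fence",(t@fn).round(1),(t@fy).round(1))
E
python3 - <<'E'
from h import *
s=cams.snapshot("scene")
meas3(s,[(330,368),(467,340),(412,243)],(180,150))
E
```

```text
c [536.5  52.7] ang long 76.9 from short 76.2 sides 87.4 113.9
fence c -130.1 -50.5
tool fence -189.6 -87.0
```

```bash
python3 -m jog '[{"xyz":[0.12,0,0],"spin":0,"jaw":-1},{"xyz":[0.25,0.1,0],"spin":0,"jaw":1},{"xyz":[0.25,0.31,0],"spin":0,"jaw":1},{"xyz":[0.25,0.31,0],"spin":0,"jaw":1},{"xyz":[0.25,0.31,0],"spin":0,"jaw":1},{"xyz":[0.25,0.31,0],"spin":0,"jaw":1},{"xyz":[0.25,0.31,0],"spin":0,"jaw":1},{"xyz":[0.25,0.31,0],"spin":0,"jaw":1}]'
python3 -m jog '[{"xyz":[0,0,0.05],"spin":0,"jaw":1},{"xyz":[0,0,0.09],"spin":0,"jaw":1},{"xyz":[0,0,0.09],"spin":0,"jaw":1}]'
python3 - <<'E'
from h import *
s=cams.snapshot("scene"); im=s["img"][:,:,::-1]
cv2.imwrite("pics/sc6.png",cv2.resize(im[150:340,180:440],None,fx=3,fy=3,interpolation=cv2.INTER_CUBIC))
s=cams.snapshot("wrist");cv2.imwrite("pics/w6.png",s["img"][:,:,::-1])
E
```

```text
clock: 6.55
ee_pos: [450.0, 61.9, 14.1]
eef_rot: [0.051, 0.999, -0.0, 0.0]
force: [0.4, -0.8, 0.6]
gripper_width: 85.5
clock: 6.85
ee_pos: [449.1, 62.5, 2.5]
eef_rot: [0.05, 0.999, 0.0, -0.001]
force: [-0.1, 1.0, -0.3]
gripper_width: 85.3
```

View pics/sc6.png

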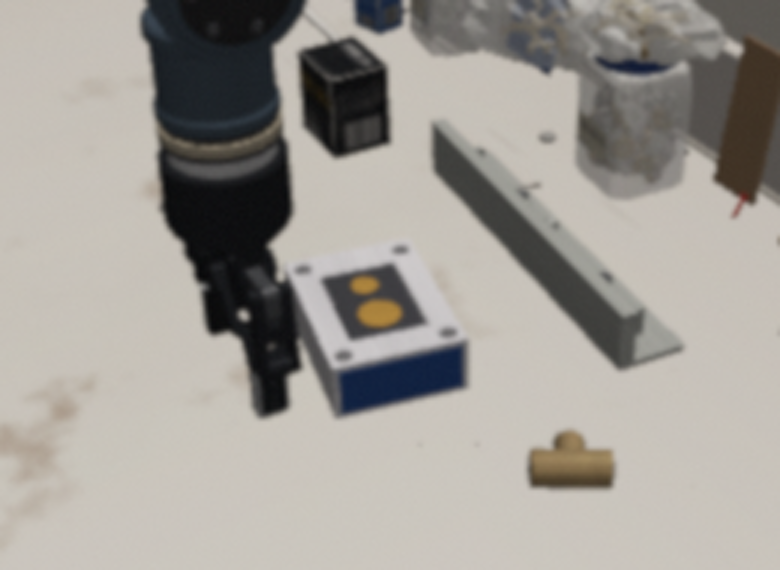

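View pics/w6.png

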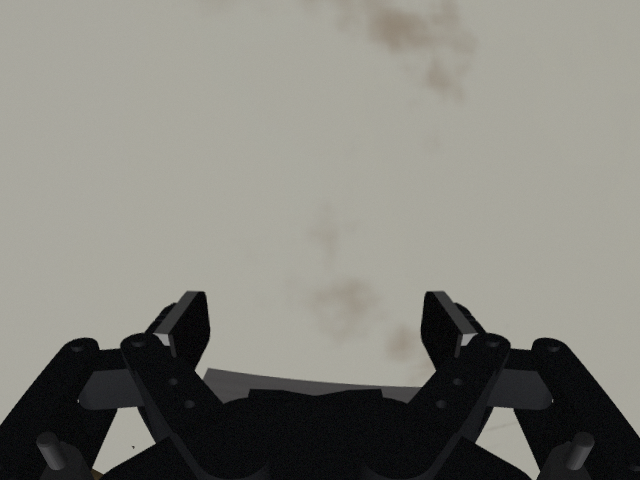

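Block is visible in full: corners (337,370), (467,340), (409,240) and (288,268). The fingers are open on the robot side of it.

Run:
```python
from h import *
s=cams.snapshot("scene")
meas(s,[(337,370),(467,340),(409,240),(288,268)],(180,150))
t=readout.read_state()["ee_pos"][:2]-np.array([671,89.7]);print(t@[.9949,-.101],t@[.101,.9949])
```

```text
c [537.2  52.2] ang 77.8 sides [np.float64(83.9), np.float64(118.0), np.float64(85.9), np.float64(115.1)]
corners fence [[-177.5, -104.5], [-94.0, -113.0], [-79.9, 4.2], [-165.7, 10.0]] c -129.3 -50.9
-217.70251254075112 -49.38134167729369
```

```bash
python3 -m jog '[{"xyz":[-0.1,-0.01,0],"spin":0,"jaw":1},{"xyz":[-0.18,-0.01,0],"spin":0,"jaw":1},{"xyz":[-0.24,-0.01,0],"spin":0,"jaw":1},{"xyz":[-0.3,-0.01,0],"spin":0,"jaw":1},{"xyz":[-0.36,-0.01,0],"spin":0,"jaw":1},{"xyz":[-0.42,-0.01,0],"spin":0,"jaw":1},{"xyz":[-0.48,-0.01,0],"spin":0,"jaw":1},{"xyz":[-0.52,-0.01,0],"spin":0,"jaw":1}]'
python3 - <<'E'
from h import *
s=cams.snapshot("scene"); im=s["img"][:,:,::-1]
cv2.imwrite("pics/sc7.png",cv2.resize(im[150:340,180:440],None,fx=3,fy=3,interpolation=cv2.INTER_CUBIC))
E
```

```text
clock: 7.8
ee_pos: [503.7, 56.1, 3.0]
eef_rot: [0.05, 0.999, 0.0, -0.009]
force: [-12.6, 1.7, 8.5]
gripper_width: 85.1
```

View pics/sc7.png

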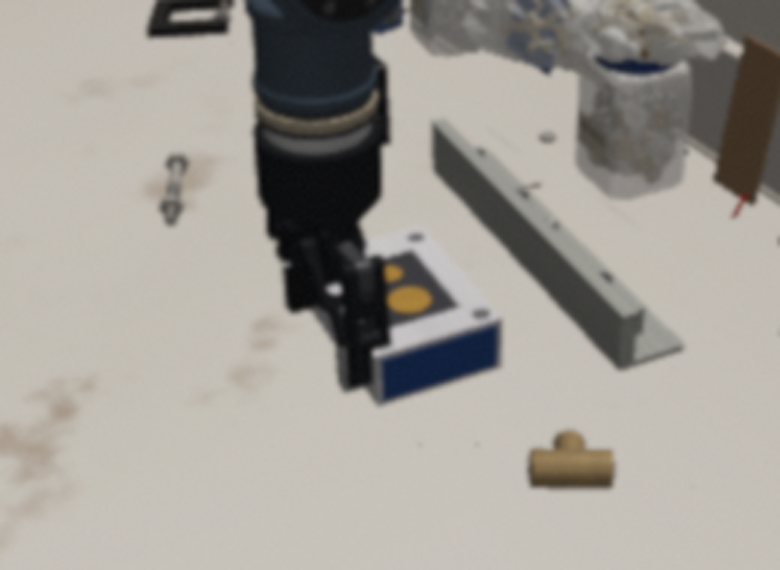

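Block is sliding with the fingers; corners (376,357), (500,320) and (424,229).

Run:
```python
from h import *
s=cams.snapshot("scene")
meas3(s,[(376,357),(500,320),(424,229)],(180,150))
# fence angle from scene image too: edges checked in crop
q=ray(s,np.array([(433,122),(641,312)])/3+np.array([180,150])-1/3,45); d=q[0]-q[1]; print(q.round(1),np.linalg.norm(d),np.degrees(np.arctan2(d[1],d[0])))
q=ray(s,np.array([(435,168),(622,367)])/3+np.array([180,150])-1/3,0); d=q[0]-q[1]; print(q.round(1),np.linalg.norm(d),np.degrees(np.arctan2(d[1],d[0])))
```

```text
c [558.7  55.1] ang long 83.6 from short 83.9 sides 85.0 115.7
fence c -108.2 -45.8
tool fence -160.6 -50.3
[[685.4 224.9  45. ]
 [670.1 -52.8  45. ]] 278.0464929459693 86.8446554583916
[[689.6 230.2   0. ]
 [662.8 -46.9   0. ]] 278.38705019107925 84.47799667791683
```

```bash
python3 -m jog '[{"xyz":[-0.05,0,0],"spin":0,"jaw":1},{"xyz":[-0.1,0,0],"spin":0,"jaw":1},{"xyz":[-0.15,0,0],"spin":0,"jaw":1},{"xyz":[-0.2,0,0],"spin":0,"jaw":1},{"xyz":[-0.25,0,0],"spin":0,"jaw":1},{"xyz":[-0.3,0,0],"spin":0,"jaw":1},{"xyz":[-0.34,0,0],"spin":0,"jaw":1},{"xyz":[-0.37,0,0],"spin":0,"jaw":1}]'
python3 - <<'E'
from h import *
s=cams.snapshot("scene"); im=s["img"][:,:,::-1]
cv2.imwrite("pics/sc8.png",cv2.resize(im[150:340,180:440],None,fx=3,fy=3,interpolation=cv2.INTER_CUBIC))
E
```

```text
clock: 8.7
ee_pos: [548.2, 51.8, 3.0]
eef_rot: [0.05, 0.999, 0.0, -0.008]
force: [-13.0, 1.3, 10.1]
gripper_width: 85.6
```

View pics/sc8.png

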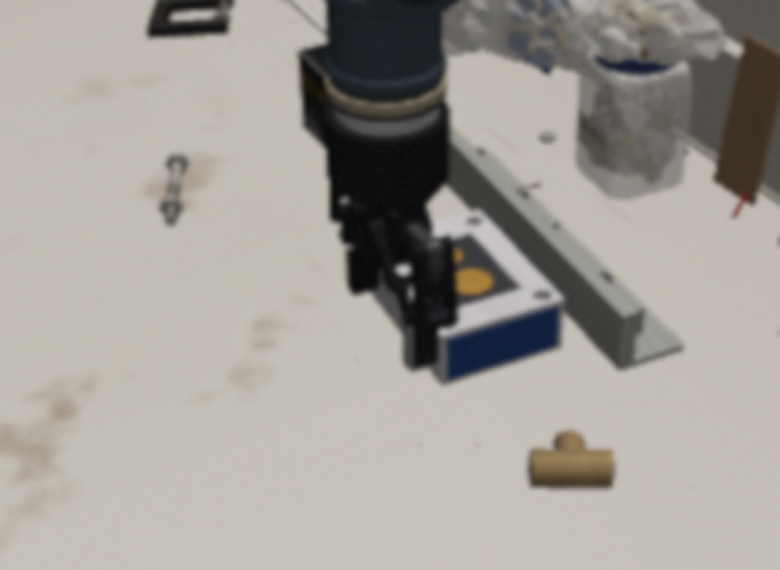

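Aligned, with about 15 mm of gap to the fence (right top edge (562,300) against the fence face). I'll creep from here and watch the force.

```bash
python3 -m jog '[{"xyz":[-0.03,0,0],"spin":0,"jaw":1},{"xyz":[-0.05,0,0],"spin":0,"jaw":1},{"xyz":[-0.07,0,0],"spin":0,"jaw":1},{"xyz":[-0.09,0,0],"spin":0,"jaw":1}]'
python3 -m jog '[{"xyz":[-0.02,0,0],"spin":0,"jaw":1},{"xyz":[-0.03,0,0],"spin":0,"jaw":1}]'
python3 - <<'E'
from h import *
s=cams.snapshot("scene"); im=s["img"][:,:,::-1]
cv2.imwrite("pics/sc9.png",cv2.resize(im[190:320,280:440],None,fx=5,fy=5,interpolation=cv2.INTER_CUBIC)[:600])
E
```

```text
clock: 9.15
ee_pos: [558.3, 50.9, 2.9]
eef_rot: [0.05, 0.999, 0.0, -0.009]
force: [-13.0, 0.7, 10.6]
gripper_width: 85.5
clock: 9.35
ee_pos: [562.5, 50.4, 3.0]
eef_rot: [0.05, 0.999, 0.0, -0.008]
force: [-12.4, 1.2, 9.4]
gripper_width: 85.6
```

View pics/sc9.png

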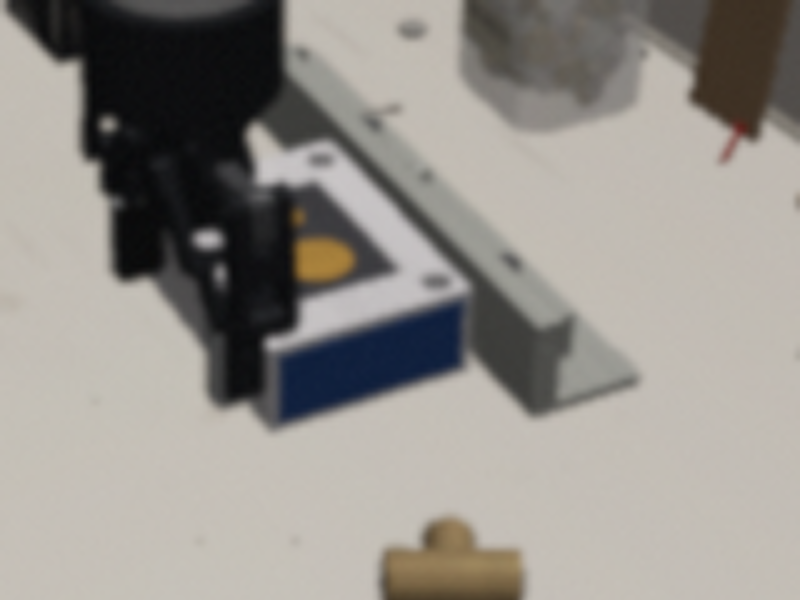

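Nearly there, with a parallel gap of a few millimetres (corner (468,290) by the fence base); still creeping.

```bash
for i in 1; do python3 -m jog '[{"xyz":[-0.01,0,0],"spin":0,"jaw":1},{"xyz":[-0.02,0,0],"spin":0,"jaw":1}]'; done
python3 -m jog '[{"xyz":[-0.01,0,0],"spin":0,"jaw":1},{"xyz":[-0.02,0,0],"spin":0,"jaw":1}]'
python3 -m jog '[{"xyz":[-0.01,0,0],"spin":0,"jaw":1},{"xyz":[-0.01,0,0],"spin":0,"jaw":1}]'
```

```text
clock: 9.6
ee_pos: [562.8, 50.4, 3.0]
eef_rot: [0.05, 0.999, 0.001, -0.011]
force: [-16.0, 0.7, 13.0]
gripper_width: 85.3
clock: 9.8
ee_pos: [565.9, 50.1, 2.9]
eef_rot: [0.049, 0.999, 0.0, -0.009]
force: [-12.4, 1.1, 7.9]
gripper_width: 85.5
clock: 10.0
ee_pos: [568.0, 49.9, 2.9]
eef_rot: [0.05, 0.999, 0.001, -0.009]
force: [-12.4, 1.0, 8.8]
gripper_width: 85.3
```

```bash
python3 -m jog '[{"xyz":[-0.01,0,0],"spin":0,"jaw":1},{"xyz":[-0.02,0,0],"spin":0,"jaw":1}]'
python3 -m jog '[{"xyz":[-0.01,0,0],"spin":0,"jaw":1},{"xyz":[-0.015,0,0],"spin":0,"jaw":1}]'
python3 - <<'E'
from h import *
s=cams.snapshot("scene"); im=s["img"][:,:,::-1]
cv2.imwrite("pics/sc10.png",cv2.resize(im[190:320,280:440],None,fx=5,fy=5,interpolation=cv2.INTER_CUBIC)[:600])
E
```

```text
clock: 10.2
ee_pos: [567.9, 49.9, 2.9]
eef_rot: [0.05, 0.999, 0.001, -0.011]
force: [-17.1, 0.3, 14.4]
gripper_width: 85.6
clock: 10.4
ee_pos: [567.8, 49.9, 2.8]
eef_rot: [0.05, 0.999, 0.001, -0.013]
force: [-20.1, 1.0, 15.3]
gripper_width: 85.3
```

View pics/sc10.png

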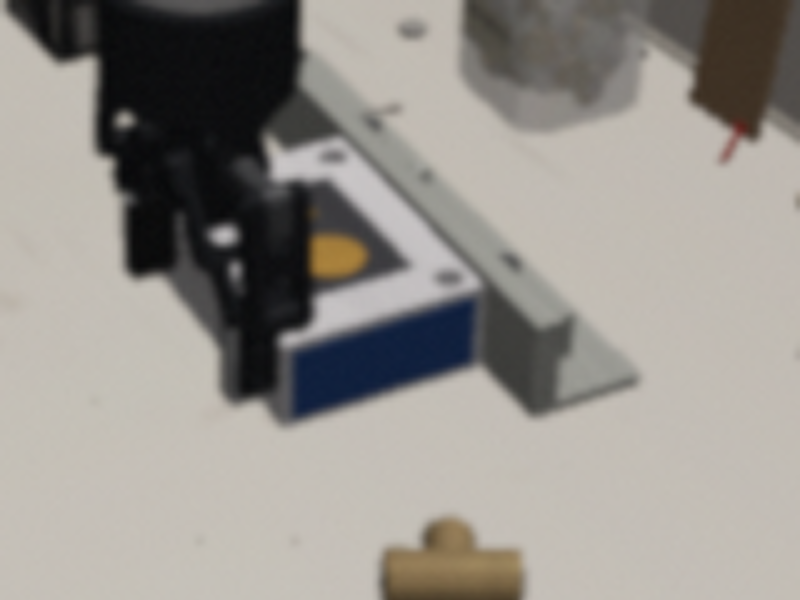

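```bash
python3 -m jog '[{"xyz":[-0.015,0,0],"spin":0,"jaw":1},{"xyz":[-0.025,0,0],"spin":0,"jaw":1},{"xyz":[-0.025,0,0],"spin":0,"jaw":1}]'
python3 -m jog '[{"xyz":[-0.01,0,0],"spin":0,"jaw":1},{"xyz":[-0.01,0,0],"spin":0,"jaw":1}]'
```

```text
clock: 10.75
ee_pos: [567.6, 50.0, 2.7]
eef_rot: [0.049, 0.999, 0.001, -0.017]
force: [-22.6, 0.8, 19.2]
gripper_width: 85.3
clock: 10.95
ee_pos: [567.6, 50.0, 2.7]
eef_rot: [0.049, 0.999, 0.001, -0.018]
force: [-25.1, 1.6, 19.9]
gripper_width: 85.6
```

Firmly seated against the fence: 25 N and no movement. I'll back off, rise clear, and then check.

```bash
python3 -m jog '[{"xyz":[0.1,0,0],"spin":0,"jaw":1},{"xyz":[0.25,0,0],"spin":0,"jaw":1},{"xyz":[0.45,0,0],"spin":0,"jaw":1},{"xyz":[0.6,0,-0.3],"spin":0,"jaw":1},{"xyz":[0.6,0,-0.7],"spin":0,"jaw":1},{"xyz":[0.6,0,-1],"spin":0,"jaw":1}]'
python3 -m jog '[{"xyz":[0.2,0.25,-0.2],"spin":0,"jaw":1},{"xyz":[0.2,0.6,-0.4],"spin":0,"jaw":1},{"xyz":[0.2,0.95,-0.6],"spin":0,"jaw":1}]'
python3 -m jog '[{"xyz":[0.1,0.35,0],"spin":0,"jaw":1},{"xyz":[0.2,0.7,0],"spin":0,"jaw":1},{"xyz":[0.2,1,0],"spin":0,"jaw":1}]'
python3 -m jog '[{"xyz":[0.1,0.35,0],"spin":0,"jaw":1},{"xyz":[0.2,0.7,0],"spin":0,"jaw":1},{"xyz":[0.2,1,0],"spin":0,"jaw":1},{"xyz":[0.2,1,0],"spin":0,"jaw":1}]'
python3 - <<'E'
from h import *
s=cams.snapshot("top"); im=s["img"][:,:,::-1]
cv2.imwrite("pics/top11.png",cv2.resize(im[140:320,180:440],None,fx=3,fy=3,interpolation=cv2.INTER_CUBIC))
s=cams.snapshot("scene"); im=s["img"][:,:,::-1]
cv2.imwrite("pics/sc11.png",cv2.resize(im[190:320,280:440],None,fx=5,fy=5,interpolation=cv2.INTER_CUBIC)[:600])
E
```

```text
clock: 11.55
ee_pos: [513.0, 55.0, 125.2]
eef_rot: [0.05, 0.999, -0.0, 0.0]
force: [0.8, 0.9, -0.1]
gripper_width: 85.6
clock: 11.85
ee_pos: [500.2, 171.7, 197.1]
eef_rot: [0.051, 0.999, 0.0, 0.0]
force: [1.7, 0.4, -0.4]
gripper_width: 85.5
clock: 12.15
ee_pos: [487.1, 294.9, 196.0]
eef_rot: [0.049, 0.999, 0.0, -0.0]
force: [1.1, -0.5, 0.2]
gripper_width: 85.3
clock: 12.55
ee_pos: [477.0, 419.3, 195.8]
eef_rot: [0.048, 0.999, 0.002, 0.001]
force: [-0.9, 0.3, -0.2]
gripper_width: 85.5
```

View pics/top11.png

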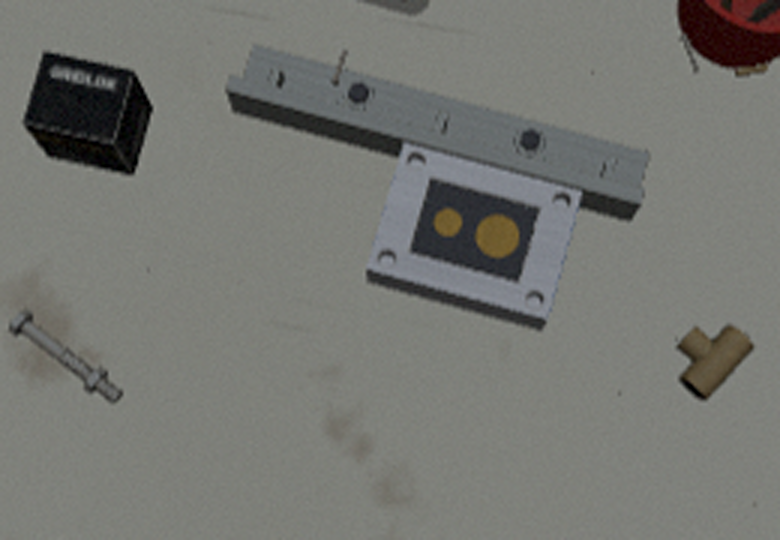

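View pics/sc11.png

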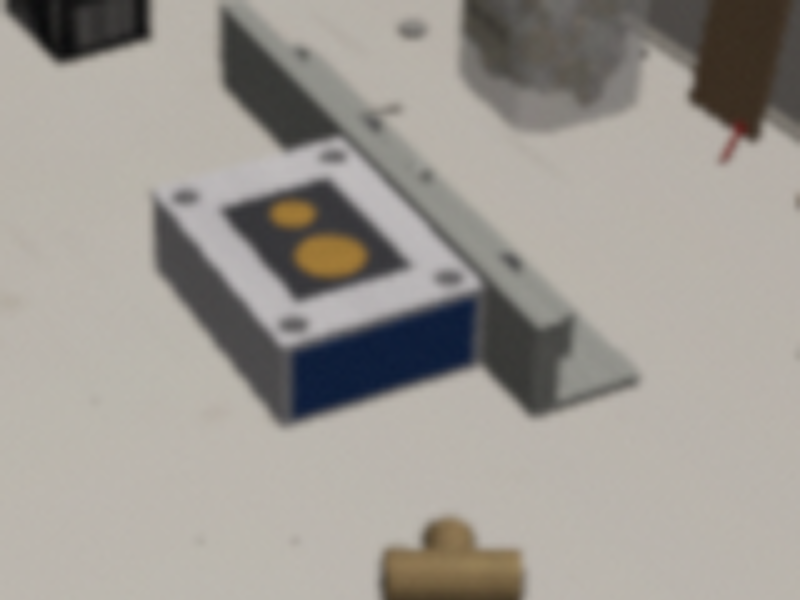

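The far long edge runs along the fence top edge in the top view: (403,143)–(581,192) against the fence edge (229,93)–(632,208). I'll check the angle with edge fits.

Run:
```python
from h import *
s=cams.snapshot("top"); g=cv2.GaussianBlur(cv2.cvtColor(s["img"],cv2.COLOR_RGB2GRAY).astype(np.float32),(3,3),0)
def edge(p0,p1,z,sgn):  # crop coords; sub-pixel vertical edge search, strongest gradient of given sign
    p0,p1=[np.array(p)/3+np.array([180-1/3,140-1/3]) for p in(p0,p1)]
    P=[]
    for t in np.linspace(0.08,0.92,30):
        x,y=p0+t*(p1-p0); yy=np.arange(y-3,y+3.01,.1)
        v=cv2.remap(g,np.full((1,len(yy)),x,np.float32),yy[None].astype(np.float32),cv2.INTER_LINEAR)[0]
        d=sgn*np.gradient(v); d[d<0]=0; P.append((x,(yy*d**2).sum()/(d**2).sum()))
    w=ray(s,P,z)[:,:2]; k=cv2.fitLine(w.astype(np.float32),cv2.DIST_HUBER,0,.01,.01).ravel()
    n=np.array([-k[1],k[0]]); r=(w-k[2:])@n
    a=np.degrees(np.arctan2(k[1],k[0]))%180; print("ang",a.round(2),"pt",k[2:].round(1),"rms",r.std().round(2)); return k
edge((229,93),(400,143),45,-1)
edge((585,194),(632,208),45,-1)
edge((231,110),(370,148),0,1)
edge((403,143),(581,192),40,1)
edge((367,270),(545,319),40,-1)
b=meas(s,[(581,192),(545,319),(367,270),(403,143)],(180,140))
print(readout.read_state()["clock"])
```

```text
ang 84.21 pt [679.7 169.2] rms 0.11
ang 84.06 pt [659.6 -29. ] rms 0.09
ang 84.3 pt [681.2 178.1] rms 0.1
ang 84.35 pt [665.9  42.9] rms 0.18
ang 84.31 pt [580.4  65.1] rms 0.11
c [622.7  52.1] ang 84.4 sides [np.float64(87.2), np.float64(117.5), np.float64(87.8), np.float64(119.6)]
corners fence [[-0.4, -101.9], [-87.6, -101.2], [-88.3, 16.3], [-0.6, 17.7]] c -44.2 -42.2
12.7
```

```bash
python3 -c "
from station import job_done; print(job_done())"
```

```text
the job is handed in; nothing more can be done
None
```

The die block now lies with one long bare face flat against the fence, and the job is handed in at about 13 s on the robot's clock.

**What I did:** I pushed near one end of a long face with shut fingertips and turned the block about 68° to 69° in front of the fence. I then opened the fingers and pushed with both, which squared it to within about 1° while it was still roughly 60 mm from the fence. I slid it on until it seated: 25 N sideways, no further movement. I then backed off, lifted clear and moved away.

**Last checks, arm clear:**

| Check | Result |
|---|---|
| Block edge angle | 84.3° (fence 84.2°) |
| Gap to fence face | under 1 mm, within measurement noise |
| Block extent along the fence | about −102 to +18 mm, inside ±140 mm |
| Carton, bolt and tee | unmoved in the top view |
| Force on the tool | about 0 N |

**Disagreements:**
- **Fence measurements:** camera estimates of the fence face differed by about 4 mm between its top and bottom edges. One top-edge angle from the scene camera read 86.8°. I relied on the contact force and the top-view edge fits instead.
- **Vertical force:** the wrist read about 10 N upward while pushing with the fingers open, rising to 20 N at seating. I put this down to friction on the fingers. The pictures showed no tipping of the block.

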